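# Brake and lock the spinning pad table

### The arm

A 6-joint arm with a two-finger parallel gripper is mounted at the origin on a cart in front of the work surface, level with it; the furniture and walls round the work are solid. World frame = base frame: x ahead of the robot, y to its left, z up, the work surface at z = 0. Lengths are in m, angles in rad, forces in N, time in s.
With the tool pointing down it reaches from about 0.35 to 0.775 m from the base axis. Payload 5.5 kg.
Tool frame: the origin (TCP) lies at the very end of the fingers, on their centre line; the grasp point (between the pads) lies 19 mm behind it (env.grip_point_offset is the distance from the TCP to the grasp point, in m); z points along the fingers, y is the line along which they close (so a half turn about z gives the same grasp; the last joint's range is limited). The gripper opens to 85 mm and grips with 20 to 120 N. Pads are 22 mm wide; open, the fingers measure 114 mm over their backs; the gripper's body (76 mm by 85 mm) begins 54 mm behind the grasp point. The pads swing forward as they close: fully open they stand 13 mm farther back than shut.
Start: joints at [-1.402, 0.313, 0.046, 1.304, 0, 1.431], TCP at [0.175, -0.548, 0.231] pointing down, gripper open.
Joint ranges: [-2.76, 2.76], [-0.86, 1.69], [-1.03, 1.26], [-2.2, 2.34], [-1.47, 1.5], [-3.14, 3.14]. Speed limits (rad/s): [2.57, 2.57, 3.14, 3.14, 3.14, 3.14].

### API

Orientations are given as a unit quaternion [w, x, y, z].
In Python, from workcell import sensors, imaging, workorder, env gives the robot as it stands.
- The arm moves only by the shell command python3 -m handwheel 'ROWS' [FORCE]. ROWS is JSON, a list of rows, each a list of 5 numbers: the shift along the tool's x, y, z in mm, then the turn about the tool's z in rad, then the opening, from 0 (shut) to 1 (fully open). A call has 1 to 8 rows; each row is the pose to reach, as a shift and turn from the pose commanded when the call began, along the tool's axes at that moment; what a row does not reach only later rows make up. A row lasts 1/10 s, in which the tool goes at most 50 mm and 8.59 degrees, less where a joint would pass 70% of its speed; a pose out of reach is approached as far as the arm can. A call with a gripper value outside its range is refused whole. The fingers move at their own pace and stop on an object; FORCE is the grip in N (left out, the last holds). Time passes only in rows, so rows that repeat a pose let the fingers close. It gives the time, the measured TCP pose, the force, the opening and the grip force at its end, in the units of the state.
- sensors.get_state(): the state, without advancing time (a new reading comes with each control period).
- imaging.read_camera(name): name is "scene" or "top"; returns a dict with "color" (480x640x3 uint8, blue, green, red), "z_map" (480x640 float32, m along the optical axis (not along the pixel's ray), 0 where there is no reading), "fx", "fy", "cx", "cy" (pixels), "k1" (the pictures are not rectified: a ray, as slopes to the right and down, at radius r is drawn at 1 + k1 r^2 times it, then the intrinsics apply), "xyz" and "rotation" of the camera in the world. Camera axes: x right, y down, z forward; pixel columns grow to the right and rows downward; lengths in m; the calibration is good to about 2 mm. A picture is of the moment at which its call begins.
- workorder.hand_in(): hands the job in; it is judged then, once.
The state is a dict: "clock": time; "joint_pos": joint angles; "qvel": joint speeds; "tau": joint torques, N m; "tcp_pos": TCP position; "orientation": TCP orientation; "wrist_force": force on the tool from outside, world axes, zero at the start; "ft_torque": the same for the moment, N m; "finger_gap": finger opening in m; "grip_force": force on a finger pad.
Only numpy, scipy, OpenCV 4.12 (cv2) and the standard library are available. Lean on these libraries where they do the work, as an engineer would, in place of code of your own. Each camera call takes 0.05 s, during which the arm holds its last target. There are 200 camera calls.

### The job

Take the red-handled locking pin out of its holder, lower it through the slot in the blue guide and drag its tip gently on the turning disc until the disc has slowed to a crawl (nine seconds or more for a turn) before the pin drops into the hole. When the disc's hole comes round under the slot, stop the disc there by pushing the pin fully home, its collar down on the guide, and let go. Leave the loose jar, tin and orange pad where they are.

Things in the scene. Friction and masses are not known exactly. Their poses are not given: they have to be found in the camera images.
- slot (a point): Centre of the slot's mouth, on top of the spinner's fixed blue guide, 105 mm above the bench. The slot goes straight down through the 20 mm thick guide; 12.4 mm wide along its x (the way the disc's face moves there), 16 mm long along its y. Its +y points to the disc's axle, 58 mm away. The guide's underside is 10 mm above the disc's face; the foam pad's top is 4 mm below the guide's top.
- disc (a joint): Angle (rad) of the aluminium disc, 140 mm across, with a yellow foam pad in its middle. A wound motor turns it all the time at 1.5 to 2.4 rad/s, counter-clockwise from above, the value growing. The hole is under the slot at whole multiples of 2 pi (0 too). Drag on the face slows it in proportion; the pressing force that stalls it is hidden (about 3 to 12 N). It runs again when freed.
- hole (a point): Centre of the disc's only hole, level with the disc's face, 75 mm above the bench when unpressed. It goes through the 10 mm disc, about 14 mm square, 58 mm from the axle; yellow bar on the rim beside it. The disc is sprung: from about 0.8 N on it sinks 1.1 mm per N, at most 14 mm, and springs up again, also round a pressed-down pin tip that meets the hole.
- pin_grip (a point): Centre of the locking pin's square red handle, 16 x 16 mm, 36 mm tall; hold it across two flats (along the pin's x or y). The pin stands upright, z up, 70 g. Below the handle is a round steel collar, 22 mm across, 5 mm thick, its underside 23 mm below this point, and below that a steel shank 10 mm thick, 42 mm long, with a tapered end.
- pin_tip (a point): Lower end of the pin's shank, 65 mm below the centre of the handle.
- pin_shoulder (a point): Centre of the underside of the pin's collar, 42 mm above the tip. It rests on the guide's top when the pin is home; the tip then stands 12 mm below the disc's free face.
- holder: Grey block, 54 x 54 x 40 mm, fixed to the bench, origin under its middle. The pin stands loosely in its 13 mm bore, 35 mm deep, the collar 7 mm above the block.
- hub: The sprung hub that carries the disc; origin on the axle, level with the underside of the disc, 65 mm above the bench when unpressed.
- pin: The locking pin; origin at the lower end of its shank.
- jar_green: Loose jar with green lid, 64 mm across, 56 mm tall: to be left alone. Origin under its middle.
- wax_tin: Loose white tin with red lid, 80 mm across, 34 mm tall: to be left alone. Origin under its middle.
- pad_orange: Loose orange foam pad, 76 mm across, 24 mm tall: to be left alone. Origin under its middle.
Mind the look-alikes: they are no part of the job. What is shaped like the pin but brown or white is not meant.

How it is judged:
On the way:
1. the pin's tip, pressing on the disc's face and not yet in the hole, has slowed the disc below 0.7 rad/s for 0.3 s (contact force between pin and hub above 0.5 N and velocity of joint disc below 0.7 rad/s and z of pin_tip in the frame of hole above -0.0025 m and horizontal distance between pin_tip and slot below 0.008 m), for 0.3 s.
At the end, for the whole second after the job is handed in: The disc stands still, its hole within 8 mm of the slot's line; the released pin is at rest, upright within 0.2 rad, through slot and hole: collar within 3 mm of the guide's top and 6 mm of the slot's middle, tip at least 6 mm below the disc's face (z of pin_shoulder in the frame of slot below 0.003 m and horizontal distance between pin_shoulder and slot below 0.006 m and horizontal distance between hole and slot below 0.008 m and z of pin_tip in the frame of hole below -0.006 m and velocity of joint disc between -0.05 and 0.05 rad/s and angle between pin's own z axis and vertical below 0.2 rad and linear speed of pin below 0.02 m/s); the robot touches nothing.
It fails at once if the pin is pressed on the disc with more than 20 N (contact force between pin and hub above 20 N).
It fails at once if a loose bystander (jar, tin or orange pad) is shifted by more than 30 mm (distance of any of jar_green, wax_tin, pad_orange from where it was at the start of the episode above 0.03 m).
It also fails if it takes over 67 s, if anything falls off the work surface, if the arm or the gripper's body presses on something with over 40 N, if the wrist force passes 120 N, or if a joint passes its speed limit or range.

## Working session

There is one attempt and no reset: what is moved stays moved. The work goes in short steps, Python scripts to look and compute and a shell command to move; the robot and the scene stay as the last step left them, time stands still between calls to the robot, and variables do not carry over. Pictures are saved under pics/ and viewed, at most 10 in all, crops included, and the job is handed in when it is done.

```bash
ls; mkdir -p pics; cat > h.py <<'E'
import numpy as np, cv2
from workcell import sensors, imaging, workorder, env
def cam(n):
    c=imaging.read_camera(n); c['R']=np.array(c['rotation']).reshape(3,3) if np.size(c['rotation'])==9 else None; return c
def ray(c,u,v):
    x=(u-c['cx'])/c['fx'];y=(v-c['cy'])/c['fy'];rd=np.hypot(x,y);r=rd
    for _ in range(20): r=rd/(1+c['k1']*r*r)
    s=r/rd if rd>0 else 1
    return np.array([x*s,y*s,1.0])
def onplane(c,u,v,z):
    d=c['R']@ray(c,u,v);o=np.array(c['xyz']);return o+d*(z-o[2])/d[2]
def depthpt(c,u,v):
    return np.array(c['xyz'])+c['R']@(ray(c,u,v)*c['z_map'][int(v),int(u)])
E
python3 - <<'E'
from h import *
for n in ('scene','top'):
    c=cam(n); cv2.imwrite(f'pics/{n}0.png',c['color']); print(n,c['xyz'],c['rotation'],c['fx'],c['k1'])
s=sensors.get_state(); print(s); print(env.grip_point_offset)
E
```

```text
pics
scene [0.16765063 0.47094777 0.44030555] [ 0.1398842  -0.19992281  0.81465028 -0.52612565] 440.0418258838767 0.0014567202827227453
top [ 0.37755972 -0.21186667  0.93526524] [-0.07155229  0.7078775  -0.7004483   0.05623065] 463.7925964250053 -0.021904287163972126
{'clock': 0.1, 'joint_pos': array([-1.40159524e+00,  3.13933696e-01,  4.50982515e-02,  1.30357171e+00,
        1.70261289e-05,  1.43117998e+00]), 'qvel': array([ 0.00061164, -0.0027607 ,  0.00233949, -0.00036262, -0.00131728,
        0.00213864]), 'tau': array([ 3.20629973e-03, -4.81723738e+01,  2.99244386e+01,  1.27461681e-02,
       -1.19885472e-04,  5.09645659e-09]), 'tcp_pos': array([ 0.17467313, -0.54736585,  0.23049556]), 'orientation': array([-8.05450716e-04,  9.88102321e-01,  1.53795821e-01, -3.40139899e-06]), 'wrist_force': array([ 0.31246958, -0.15780743, -0.19480204]), 'ft_torque': array([-0.02881671,  0.03920617,  0.01351967]), 'grip_force': 0.0, 'finger_gap': 0.08522562205215621}
0.0187
```

View pics/scene0.png

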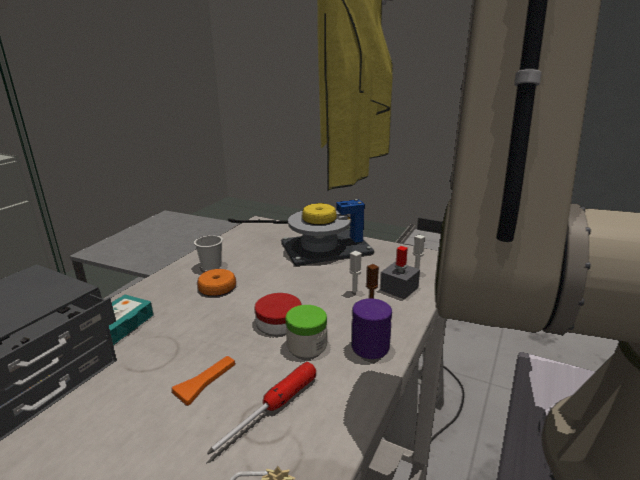

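View pics/top0.png

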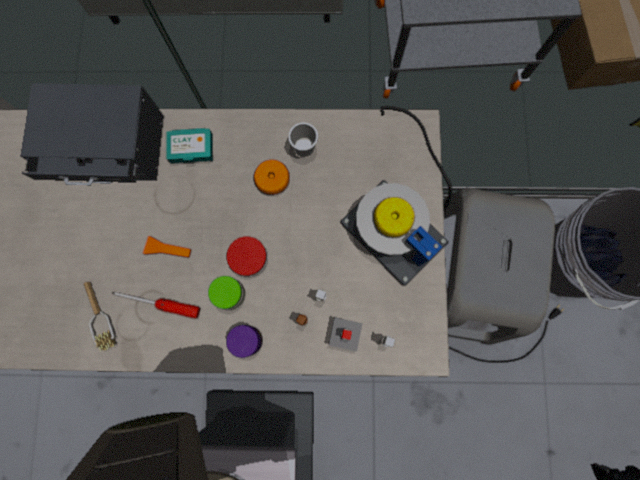

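The top view shows the red pin at about (347,336) in the grey holder, the disc at about (394,217), and the blue guide at about (427,243). The white and brown decoys stand beside the holder.

```bash
sed -i "s/c\['R'\]=.*; return c/c['R']=Rotation.from_quat(np.roll(c['rotation'],-1)).as_matrix(); return c/; 1i from scipy.spatial.transform import Rotation" h.py
cat >> h.py <<'E'
def blob(c,lo,hi,roi=None):
    m=cv2.inRange(cv2.cvtColor(c['color'],cv2.COLOR_BGR2HSV),lo,hi)
    if roi: k=np.zeros_like(m);x0,y0,x1,y1=roi;k[y0:y1,x0:x1]=1;m=m*k
    n,l,s,ce=cv2.connectedComponentsWithStats(m);i=1+np.argmax(s[1:,4]);return ce[i],s[i],l==i
E
python3 - <<'E'
from h import *
t=cam('top');s=cam('scene')
np.set_printoptions(precision=4,suppress=True)
print('tR',t['R'])
b,st,m=blob(t,(0,150,80),(8,255,255),(320,310,370,360));print('pin top',b,st)
print(onplane(t,*b,.116), depthpt(t,*b))
ys,xs=np.where(m); P=np.array([depthpt(t,x,y) for x,y in zip(xs,ys)]); print(P[P[:,2]>.11].mean(0),P[:,2].max(),(P[:,2]>.11).sum())
b2,st2,_=blob(s,(0,150,80),(8,255,255),(380,235,420,280));print('scene pin',b2,st2,depthpt(s,*b2))
# two-ray
b3,st3,m3=blob(t,(20,150,80),(35,255,255),(360,180,430,250));print('pad',b3,st3,onplane(t,*b3,.101))
b4,st4,m4=blob(t,(100,150,40),(125,255,255),(390,210,460,280));print('blue',b4,st4)
ys,xs=np.where(m4); P=np.array([depthpt(t,x,y) for x,y in zip(xs,ys)]);print(np.percentile(P[:,2],[5,25,50,75,95]))
cr=cv2.resize(t['color'][175:295,335:465],None,fx=5,fy=5,interpolation=cv2.INTER_CUBIC)
cv2.imwrite('pics/crop1.png',cr)
E
```

```text
tR [[ 0.0124 -0.9836  0.1798]
 [-0.9997 -0.0085  0.0225]
 [-0.0206 -0.1801 -0.9834]]
pin top [346.2308 334.0154] [342 330  10   9  65]
[ 0.3679 -0.2503  0.116 ] [ 0.3676 -0.2516  0.0878]
[nan nan nan] 0.09029459756918168 0
scene pin [402.1538 248.4615] [397 246  10   8  39] [ 0.3706 -0.2498  0.0873]
pad [394.2834 216.2391] [ 375  198   39   39 1196] [ 0.582  -0.3394  0.101 ]
blue [423.7018 243.2211] [407 227  35  34 493]
[0.1013 0.1035 0.1046 0.1057 0.1071]<stdin>:7: RuntimeWarning: Mean of empty slice.
  ret = um.true_divide(
```

View pics/crop1.png

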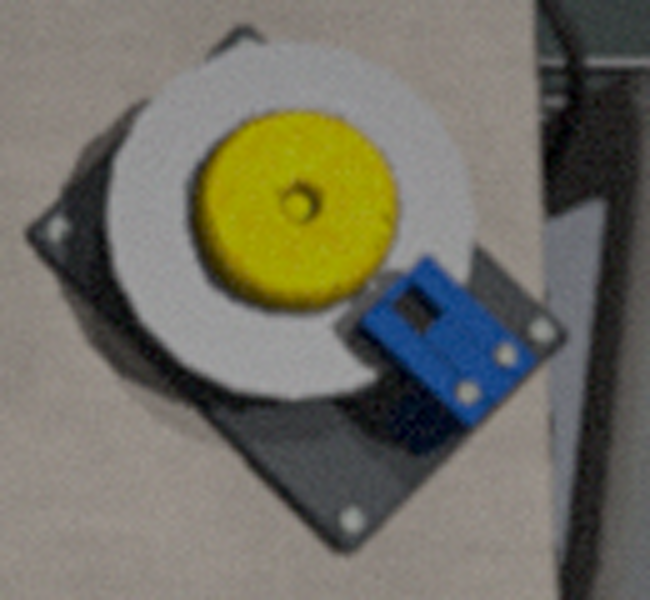

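The crop shows the slot as a dark rectangle at crop (418,305), which is full-image (418.2,235.6). The foam pad and axle are at (394,216). I'll compute the moves next.

```bash
cat >> h.py <<'E'
def tool():
    s=sensors.get_state();R=Rotation.from_quat(np.roll(s['orientation'],-1)).as_matrix();return np.array(s['tcp_pos']),R,s
np.set_printoptions(precision=4,suppress=True)
E
python3 - <<'E'
from h import *
t=cam('top')
im=t['color']
# slot: non-blue inside the guide
m=cv2.inRange(cv2.cvtColor(im,cv2.COLOR_BGR2HSV),(95,120,60),(130,255,255))
big=cv2.resize(im[220:285,395:455],None,fx=10,fy=10,interpolation=cv2.INTER_CUBIC)
mb=cv2.inRange(cv2.cvtColor(big,cv2.COLOR_BGR2HSV),(100,150,90),(130,255,255))
cs,h=cv2.findContours(mb,cv2.RETR_CCOMP,cv2.CHAIN_APPROX_NONE)
for i,c in enumerate(cs):
    a=cv2.contourArea(c)
    if a>1000:
        r=cv2.minAreaRect(c); u,v=(np.array(r[0])+.5)/10-.5+np.array([395,220])
        pts=[onplane(t,*((np.array(p)+.5)/10-.5+[395,220]),.105) for p in cv2.boxPoints(r)]
        print('hole' if h[0][i][3]>=0 else 'out',a,u,v,onplane(t,u,v,.105),[np.linalg.norm(pts[k]-pts[k-1]).round(4) for k in (1,2)],np.array(pts)[:,:2].round(4).tolist())
# disc ellipse: grey rim -> axle from foam top mean
b3,st3,m3=blob(t,(20,150,80),(35,255,255),(360,180,430,250))
# pin top
big=cv2.resize(im[320:350,330:362],None,fx=10,fy=10,interpolation=cv2.INTER_CUBIC)
hsv=cv2.cvtColor(big,cv2.COLOR_BGR2HSV);mb=cv2.inRange(hsv,(0,120,60),(10,255,255))|cv2.inRange(hsv,(170,120,60),(180,255,255))
c=max(cv2.findContours(mb,0,1)[0],key=cv2.contourArea);r=cv2.minAreaRect(c);print('pin',r)
g=hsv[...,2][mb>0];print(np.percentile(g,[10,50,90]))
cv2.imwrite('pics/crop2.png',np.hstack([big,cv2.cvtColor(mb,cv2.COLOR_GRAY2BGR)]))
p,R,s=tool();print(p,R)
for off in ((0,0),):
    P=onplane(t,346.5,333.5,.088);print(P)
E
```

```text
out 56271.5 424.3347625732422 242.4912109375 [ 0.5325 -0.3923  0.105 ] [np.float64(0.0362), np.float64(0.0558)] [[0.5393, -0.3601], [0.5654, -0.3852], [0.5257, -0.4244], [0.5, -0.3993]]
hole 2686.5 428.02500305175784 253.0250030517578 [ 0.5132 -0.3984  0.105 ] [np.float64(0.0105), np.float64(0.0105)] [[0.5132, -0.391], [0.5206, -0.3985], [0.5131, -0.4057], [0.5057, -0.3983]]
hole 2560.5 435.77500610351564 245.4250030517578 [ 0.5272 -0.4128  0.105 ] [np.float64(0.0107), np.float64(0.0101)] [[0.5271, -0.4055], [0.5347, -0.4131], [0.5273, -0.4201], [0.5198, -0.4125]]
hole 6415.5 417.64244232177737 236.56217041015626 [ 0.5433 -0.3805  0.105 ] [np.float64(0.0147), np.float64(0.0162)] [[0.5438, -0.3696], [0.5544, -0.3799], [0.5428, -0.3913], [0.5323, -0.381]]
pin ((165.5987548828125, 146.63064575195312), (96.65350341796875, 92.9586181640625), 12.308016777038574)
[117.7 164.  170. ]
[ 0.1747 -0.5476  0.2309] [[ 0.9527  0.3039 -0.0002]
 [ 0.3039 -0.9527  0.0008]
 [ 0.0001 -0.0008 -1.    ]]
[ 0.3685 -0.252   0.088 ]
```

View pics/crop2.png

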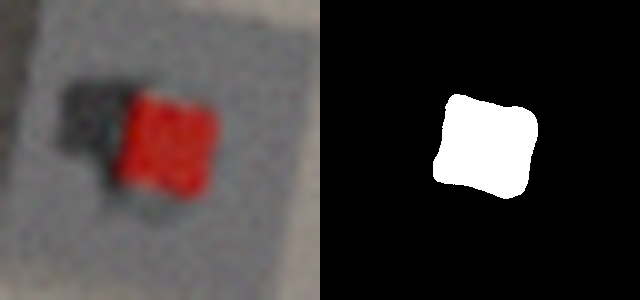

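The pin is at about (0.368, -0.2515) with its handle yawed by about -11°. The slot is at about (0.5433, -0.3805). I'll move above the pin.

```bash
python3 -m handwheel '[[50,-40,0,0.12,0.45],[100,-81,0,0.25,0.45],[150,-122,0,0.37,0.45],[200,-163,0,0.5,0.45],[240,-196,0,0.508,0.45],[274,-223,0,0.508,0.45],[274,-223,40,0.508,0.45],[274,-223,60,0.508,0.45]]' 40
python3 - <<'E'
from h import *
p,R,s=tool();print(p,R[:,0],s['clock'])
d=np.array([.3678,-.2515,.058])-p;print(R.T@d)
E
```

```text
clock: 1.05
tcp_pos: [0.3699, -0.2497, 0.1716]
orientation: [0.001, 0.995, -0.097, 0.001]
wrist_force: [0.9, -0.6, -1.1]
finger_gap: 0.0385
grip_force: 0.0
[ 0.3699 -0.2497  0.1716] [ 0.981  -0.194   0.0029] 1.05
[-0.002   0.0021  0.1136]
```

```bash
python3 -m handwheel '[[-2,2,40,0,0.45],[-2,2,80,0,0.45],[-2,2,113,0,0.45],[-2,2,113,0,0.45],[-2,2,113,0,0],[-2,2,113,0,0],[-2,2,113,0,0],[-2,2,113,0,0]]' 40
python3 - <<'E'
from h import *
p,R,s=tool();print(p,R[:,0],R[:,2],s['clock'],s['finger_gap'],s['grip_force'],s['wrist_force'])
c=cam('scene');cv2.imwrite('pics/s1.png',cv2.resize(c['color'][170:330,300:480],None,fx=3.6,fy=3.6))
E
```

```text
clock: 1.85
tcp_pos: [0.3664, -0.2545, 0.0597]
orientation: [0.001, 0.995, -0.099, 0.001]
wrist_force: [-0.1, 1.5, 3.8]
finger_gap: 0.0153
grip_force: 41.6
[ 0.3664 -0.2545  0.0597] [ 0.9802 -0.1979  0.0022] [ 0.0019 -0.0018 -1.    ] 1.85 0.015268178171607607 41.593270897865295 [-0.0702  1.5112  3.8494]
```

View pics/s1.png

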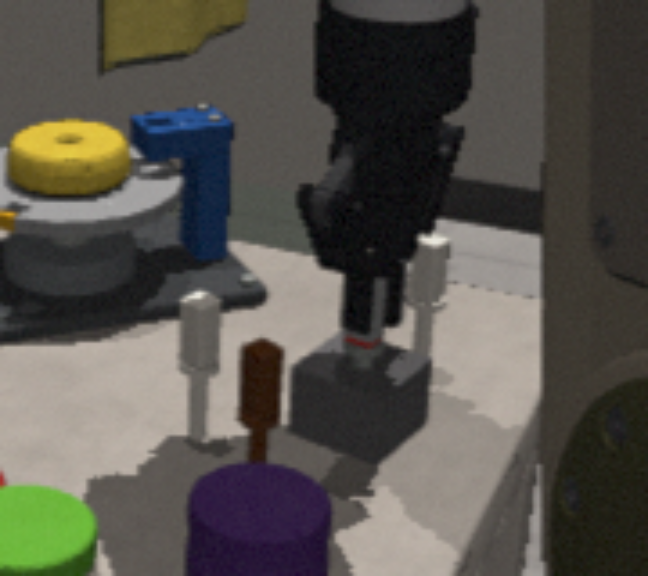

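The gripper now holds the red handle above the collar. I'll lift the pin and carry it just past the guide, where the top camera can see the tip under the gripper.

```bash
python3 -m handwheel '[[0,0,-30,0,0],[0,0,-75,0,0],[0,0,-122,0,0],[30,16,-126,0.12,0],[75,41,-126,0.25,0],[120,66,-126,0.37,0],[165,91,-126,0.5,0],[210,115,-126,0.59,0]]' 80
python3 -m handwheel '[[22,24,0,0,0],[22,24,0,0,0],[22,24,0,0,0],[22,24,0,0,0]]'
python3 - <<'E'
from h import *
p,R,s=tool();print(p,R[:,0],R[:,2],s['clock'],s['finger_gap'],s['wrist_force'],s['joint_pos'])
c=cam('top');cv2.imwrite('pics/t2.png',cv2.resize(c['color'][180:330,350:520],None,fx=4,fy=4,interpolation=cv2.INTER_CUBIC))
def proj(P):
    q=c['R'].T@(np.array(P)-c['xyz']);x,y=q[:2]/q[2];f=1+c['k1']*(x*x+y*y);return x*f*c['fx']+c['cx'],y*f*c['fy']+c['cy']
print(proj(p-[0,0,.0547]))
E
```

```text
clock: 2.7
tcp_pos: [0.5406, -0.4117, 0.185]
orientation: [-0.003, 0.926, -0.377, 0.002]
wrist_force: [0.7, -1.3, -0.5]
finger_gap: 0.0146
grip_force: 78.7
clock: 3.1
tcp_pos: [0.5371, -0.4426, 0.1844]
orientation: [-0.003, 0.926, -0.377, 0.001]
wrist_force: [0.3, 0.6, -1.5]
finger_gap: 0.0149
grip_force: 78.7
[ 0.5371 -0.4426  0.1844] [ 0.7163 -0.6978 -0.0004] [ 0.0047  0.0054 -1.    ] 3.1 0.01485337510689469 [ 0.3243  0.5563 -1.4785] [-0.8076  0.5715  0.3295  1.3294  0.0071  3.1063]
(np.float64(455.8574929913844), np.float64(237.61790548133928))
```

View pics/t2.png

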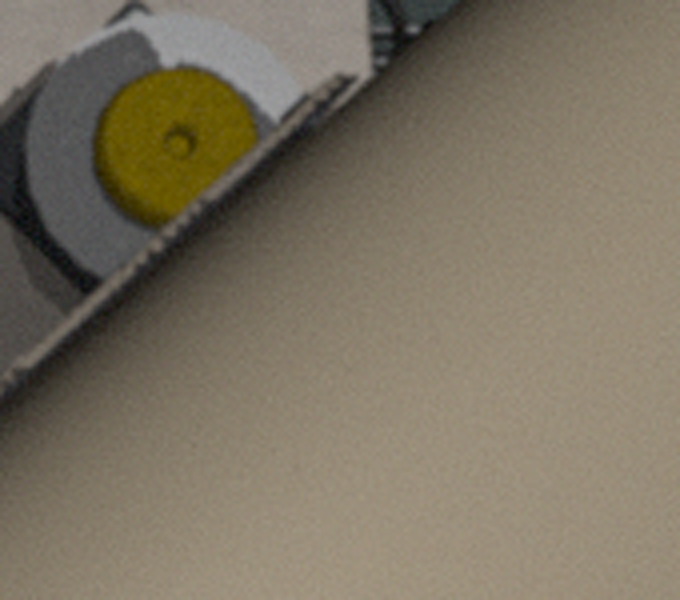

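The arm itself blocks the top view here, and joint 6 is near its limit. I'll unwind the wrist so the gripper closes along the slot's x, go over the slot, and use the scene camera.

```bash
python3 -m handwheel '[[-10,-12,0,-0.14,0],[-20,-24,0,-0.28,0],[-30,-36,0,-0.42,0],[-39,-49,0,-0.56,0],[-39,-49,0,-0.70,0],[-39,-49,0,-0.84,0],[-39,-49,0,-0.98,0],[-39,-49,0,-1.12,0]]'
python3 -m handwheel '[[0,0,0,-0.14,0],[0,0,0,-0.28,0],[0,0,0,-0.42,0],[0,0,0,-0.45,0],[0,0,0,-0.45,0],[0,0,0,-0.45,0]]'
python3 - <<'E'
from h import *
p,R,s=tool();print(p,R[:,0],R[:,2],s['clock'],s['joint_pos'])
d=np.array([.5433,-.3805,.18])-p;print((R.T@d)*1000)
c=cam('scene');cv2.imwrite('pics/s2.png',cv2.resize(c['color'][140:270,260:420],None,fx=4.5,fy=4.5,interpolation=cv2.INTER_CUBIC))
def proj(P):
    q=c['R'].T@(np.array(P)-c['xyz']);x,y=q[:2]/q[2];f=1+c['k1']*(x*x+y*y);return np.array([x*f*c['fx']+c['cx'],y*f*c['fy']+c['cy']])
print('tip',proj(p-[0,0,.0547]),'shoulder',proj(p-[0,0,.0127]),'slot',proj([.5433,-.3805,.105]),'axle',proj([.582,-.3394,.101]))
E
```

```text
clock: 3.95
tcp_pos: [0.5436, -0.3797, 0.1856]
orientation: [-0.002, 0.984, 0.176, 0.003]
wrist_force: [0.4, -0.4, -0.7]
finger_gap: 0.0146
grip_force: 78.7
clock: 4.55
tcp_pos: [0.5436, -0.3803, 0.1853]
orientation: [-0.001, 0.922, 0.388, 0.003]
wrist_force: [0.1, 0.2, -1.0]
finger_gap: 0.0145
grip_force: 78.7
[ 0.5436 -0.3803  0.1853] [0.6985 0.7156 0.007 ] [ 0.0054  0.0045 -1.    ] 4.55 [-0.7345  0.5015  0.2163  1.2845  0.007   1.6096]
[-0.4091 -0.0743  5.2563]
tip [345.4805 192.9833] shoulder [345.7634 174.5481] slot [345.4802 203.8783] axle [321.7196 208.7558]
```

View pics/s2.png

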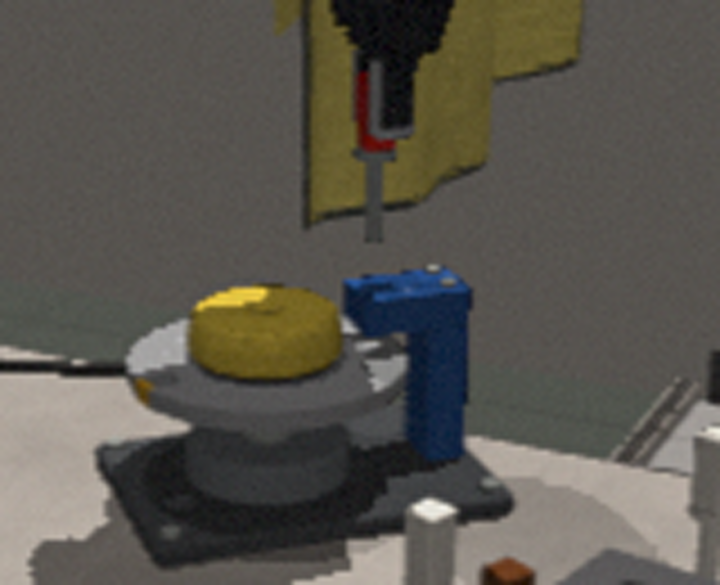

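The pin's shank hangs at about (342.9,193), and the slot shows as a dark mark on the guide at roughly (345,204). The foam's centre column is near 319, against a predicted 321.7, so the scene camera has a column offset. I'll quantify that with edges.

```bash
python3 - <<'E'
from h import *
c=cam('scene');t=cam('top')
def proj(P):
    q=c['R'].T@(np.array(P)-c['xyz']);x,y=q[:2]/q[2];f=1+c['k1']*(x*x+y*y);return np.array([x*f*c['fx']+c['cx'],y*f*c['fy']+c['cy']])
for P in ([.5393,-.3601],[.5654,-.3852],[.5257,-.4244],[.5,-.3993]): print(proj(P+[.105]))
hsv=cv2.cvtColor(c['color'],cv2.COLOR_BGR2HSV)
m=cv2.inRange(hsv,(100,120,40),(130,255,255));ys,xs=np.where(m[195:250,325:375]>0);print('blue cols',xs.min()+325,xs.max()+325,'rows',ys.min()+195)
for r in range(199,210):print(r,' '.join('%d'%v for v in c['color'][r,334:368,0]))
fo=cv2.inRange(hsv[200:228,296:340],(20,100,40),(35,255,255));
for r in (206,210,214): k=np.where(fo[r-200])[0];print('foam',r,k.min()+296,k.max()+296)
for r in (184,187,190,192,194):print('sh',r,c['color'][r,336:352].sum(1))
for rx in (.5819,):
  for k in range(0,360,90): print('foamrim',proj([.582+.02*np.cos(k),-.3394,.101]))
E
```

```text
[343.3398 207.0001]
[337.3988 201.8166]
[360.3236 199.1291]
[366.7501 204.1256]
blue cols 337 364 rows 200
199 81 80 81 78 82 79 79 76 78 76 76 81 76 80 77 77 78 81 87 82 74 129 144 112 92 87 79 79 82 80 75 79 80 79
200 79 81 82 77 80 76 76 76 79 84 80 80 85 86 80 75 91 106 136 142 94 78 84 91 133 151 111 86 79 80 76 81 79 80
201 77 77 83 85 87 87 74 70 93 115 124 124 121 125 123 125 126 127 128 141 138 135 133 138 140 143 137 119 87 78 77 79 77 76
202 81 80 104 141 151 147 128 120 125 125 124 120 108 116 121 123 120 119 121 123 128 126 122 116 111 118 116 110 83 77 82 79 77 76
203 78 77 66 77 124 131 100 80 69 68 68 71 61 93 114 120 123 112 103 103 118 115 111 109 86 76 78 110 120 101 78 79 80 79
204 78 78 56 48 66 75 70 64 61 67 71 79 87 92 105 114 139 130 124 123 121 123 122 122 120 121 118 119 116 103 64 73 76 80
205 82 78 58 51 52 57 57 54 59 113 125 122 119 121 125 124 126 127 122 120 113 102 90 77 72 71 68 66 66 68 51 71 80 79
206 79 84 64 50 44 51 51 47 59 115 120 117 108 91 84 79 70 73 75 67 66 67 66 63 60 64 61 65 63 59 42 72 81 81
207 69 80 59 51 49 51 52 58 61 67 69 69 65 64 65 66 63 63 61 59 62 58 66 62 62 64 64 60 60 64 44 65 77 78
208 34 68 59 52 48 51 49 60 62 62 62 60 63 62 61 63 62 63 60 60 61 64 61 67 61 62 62 61 64 58 49 72 79 78
209 31 68 59 50 49 49 50 57 62 62 59 65 62 62 61 64 64 64 65 65 63 63 64 60 61 62 63 62 62 66 72 79 82 79
foam 206 305 332
foam 210 302 334
foam 214 302 335
sh 184 [260 267 259 247 234 194 185 192 198 222 230 213 205 179 165 158]
sh 187 [100  86  85 113 126 152 178 196 193 225 240 243 246 244 245 257]
sh 190 [254 251 249 247 249 194 191 185 182 233 252 243 245 244 248 238]
sh 192 [249 253 248 253 249 192 195 189 190 232 250 247 240 246 242 246]
sh 194 [250 243 251 251 257 248 254 246 241 254 252 251 252 245 249 250]
foamrim [313.6928 207.3976]
foamrim [325.3635 209.3724]
foamrim [326.5932 209.5805]
foamrim [313.817  207.4186]
```

```bash
python3 - <<'E'
from h import *
xs_=np.array([.716,-.698,0]);ys_=np.array([.698,.716,0])
p,R,s=tool();print('tcp',p,p@xs_,p@ys_)
F=[];S=[];H=[];T=[]
for k in range(4):
    c=cam('scene')
    F+=[depthpt(c,u,v) for v in range(210,220) for u in range(353,361)]
    F2=[depthpt(c,u,v) for v in range(208,212) for u in range(345,352)]
    S+=[depthpt(c,u,v) for v in range(181,192) for u in (342,343)]
    T+=[depthpt(c,u,v) for v in (201,202) for u in range(346,358)]
for n,A in (('face',F),('face2',F2),('shank',S),('top',T)):
    A=np.array(A);print(n,np.median(A,0),np.median(A@xs_),(A@xs_).std(),np.median(A@ys_))
t=cam('top')
E
```

```text
tcp [ 0.5436 -0.3808  0.1848] 0.6550108512042228 0.10681093590409381
face [ 0.5185 -0.388   0.081 ] 0.6415312326435725 0.06716437478069541 0.08513126025553927
face2 [ 0.5332 -0.3716  0.0961] 0.6418033761765642 0.15776564909837892 0.10557410556458453
shank [ 0.5471 -0.3723  0.1484] 0.6513970120952919 0.00173537881208319 0.11569348222266707
top [ 0.5375 -0.4004  0.1052] 0.6636689708810016 0.004410746342343646 0.08823290784503653
```

Depth and column agree: the pin must shift about +3.4 mm along slot x (tool y) and -4.2 mm along slot y (tool x). I'll move and descend gently.

```bash
python3 -m handwheel '[[-4.2,3.4,5,0,0],[-4.2,3.4,12,0,0],[-4.2,3.4,18,0,0],[-4.2,3.4,21,0,0],[-4.2,3.4,23,0,0],[-4.2,3.4,23,0,0]]'; python3 -m handwheel '[[0,0,1,0,0],[0,0,2,0,0],[0,0,3,0,0],[0,0,4,0,0],[0,0,4,0,0]]'
python3 - <<'E'
from h import *
c=cam('scene');cv2.imwrite('pics/s3.png',cv2.resize(c['color'][160:240,290:390],None,fx=7,fy=7,interpolation=cv2.INTER_CUBIC));p,R,s=tool();print(p,s['wrist_force'])
E
```

```text
clock: 5.55
tcp_pos: [0.5431, -0.3862, 0.161]
orientation: [-0.002, 0.922, 0.388, 0.003]
wrist_force: [-0.2, 0.8, -0.8]
finger_gap: 0.0147
grip_force: 78.7
clock: 6.05
tcp_pos: [0.5432, -0.3863, 0.1573]
orientation: [-0.001, 0.922, 0.388, 0.003]
wrist_force: [0.1, 0.5, 0.1]
finger_gap: 0.0144
grip_force: 78.7
[ 0.5432 -0.3863  0.1574] [ 0.1493  0.0663 -0.6935]
```

View pics/s3.png

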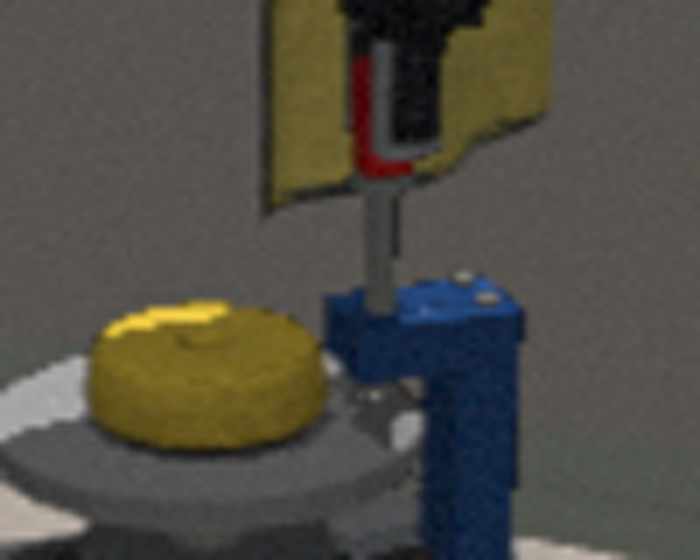

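The tip is now at the slot's mouth, crop (380,312), with no contact force yet. I'll continue down.

```bash
python3 -m handwheel '[[0,0,1,0,0],[0,0,2,0,0],[0,0,3,0,0],[0,0,3,0,0]]'; python3 -m handwheel '[[0,0,1,0,0],[0,0,2,0,0],[0,0,3,0,0],[0,0,3,0,0]]'
```

```text
clock: 6.5
tcp_pos: [0.5432, -0.3862, 0.1542]
orientation: [-0.002, 0.922, 0.388, 0.003]
wrist_force: [0.1, 0.4, -0.7]
finger_gap: 0.0146
grip_force: 78.7
clock: 6.9
tcp_pos: [0.5432, -0.3862, 0.1512]
orientation: [-0.002, 0.922, 0.388, 0.003]
wrist_force: [0.7, -0.0, -0.1]
finger_gap: 0.0147
grip_force: 78.7
```

No force at a tip height of about 0.097, so the pin is in the slot. I'll go a little deeper and feel for the walls along tool y to centre it.

```bash
python3 -m handwheel '[[0,0,3,0,0],[0,0,6,0,0],[0,0,8,0,0],[0,1,8,0,0],[0,2,8,0,0],[0,2,8,0,0],[0,2,8,0,0]]'; python3 -m handwheel '[[0,-1,0,0,0],[0,-2,0,0,0],[0,-3,0,0,0],[0,-4,0,0,0],[0,-4,0,0,0],[0,-4,0,0,0]]'; python3 -m handwheel '[[0,1,0,0,0],[0,2,0,0,0],[0,2,0,0,0],[0,2,0,0,0]]'
```

```text
clock: 7.6
tcp_pos: [0.5443, -0.3873, 0.1432]
orientation: [-0.002, 0.922, 0.388, 0.003]
wrist_force: [-1.7, 2.2, -1.2]
finger_gap: 0.0143
grip_force: 78.7
clock: 8.2
tcp_pos: [0.5423, -0.3852, 0.1438]
orientation: [-0.001, 0.922, 0.388, 0.003]
wrist_force: [0.2, 0.3, 0.1]
finger_gap: 0.0144
grip_force: 78.7
clock: 8.6
tcp_pos: [0.5432, -0.3862, 0.1433]
orientation: [-0.002, 0.922, 0.388, 0.003]
wrist_force: [-0.6, -0.3, -0.4]
finger_gap: 0.0142
grip_force: 78.7
```

```bash
python3 -m handwheel '[[1,-0.5,0,0,0],[2,-0.5,0,0,0],[3,-0.5,0,0,0],[3,-0.5,0,0,0],[3,-0.5,0,0,0]]'; python3 -m handwheel '[[-2,0,0,0,0],[-4,0,0,0,0],[-5,0,0,0,0],[-6,0,0,0,0],[-6,0,0,0,0],[-6,0,0,0,0]]'; python3 -m handwheel '[[1,0,0,0,0],[3,0,0,0,0],[3,0,0,0,0],[3,0,0,0,0]]'
```

```text
clock: 9.1
tcp_pos: [0.5451, -0.3837, 0.1435]
orientation: [-0.001, 0.921, 0.388, 0.003]
wrist_force: [0.9, -0.3, -0.4]
finger_gap: 0.0148
grip_force: 78.7
clock: 9.7
tcp_pos: [0.5415, -0.3875, 0.1435]
orientation: [-0.002, 0.921, 0.389, 0.004]
wrist_force: [2.3, 3.0, -0.4]
finger_gap: 0.0148
grip_force: 78.7
clock: 10.1
tcp_pos: [0.5426, -0.3863, 0.1434]
orientation: [-0.001, 0.922, 0.388, 0.003]
wrist_force: [-0.4, -0.1, -1.1]
finger_gap: 0.0148
grip_force: 78.7
```

Wall contacts put the slot centre about 1 mm along +tool x. I'll shift, lower to just above the disc, and measure the disc's free motion from the yellow bar.

```bash
python3 -m handwheel '[[1,0,3,0,0],[1,0,6,0,0],[1,0,9,0,0],[1,0,9,0,0]]'
cat >> h.py <<'E'
AX=np.array([.5866,-.3374]);SL=np.arctan2(-.698-.018,-.716+.018)
def disc(c,z=.074):
    hsv=cv2.cvtColor(c['color'],cv2.COLOR_BGR2HSV);m=cv2.inRange(hsv,(12,110,40),(38,255,255));m[:195]=0;m[260:]=0
    out=[]
    for v,u in zip(*np.where(m>0)):
        if 275<u<365:
            q=onplane(c,u,v,z)[:2]-AX;r=np.hypot(*q)
            q2=onplane(c,u,v,.1)[:2]-AX
            if .055<r<.085 and np.hypot(*q2)>.042: out.append(q)
    if len(out)<4: return None
    q=np.median(out,0);return (np.arctan2(q[1],q[0])-SL)%(2*np.pi),len(out),np.hypot(*q)
def watch(n,z=.074):
    for k in range(n):
        c=cam('scene');d=disc(c,z);f=sensors.get_state()['wrist_force'][2];print('%.2f'%(sensors.get_state()['clock']-.05),None if d is None else '%.2f n%d r%.3f'%d,'fz %.1f'%f)
    return c
E
python3 - <<'E'
from h import *
watch(16);p,R,s=tool();print(p)
E
```

```text
clock: 10.5
tcp_pos: [0.5433, -0.3849, 0.1336]
orientation: [-0.002, 0.922, 0.388, 0.003]
wrist_force: [-0.3, 0.4, -0.9]
finger_gap: 0.0145
grip_force: 78.7
10.50 3.14 n13 r0.067 fz -0.8
10.55 3.26 n19 r0.067 fz -1.2
10.60 3.40 n23 r0.068 fz -1.1
10.65 3.50 n25 r0.068 fz -0.2
10.70 3.63 n28 r0.069 fz -0.8
10.75 3.73 n27 r0.070 fz -1.4
10.80 3.84 n30 r0.070 fz 0.1
10.85 3.93 n34 r0.071 fz 0.3
10.90 4.04 n39 r0.071 fz -0.1
10.95 4.14 n38 r0.072 fz -0.2
11.00 4.25 n33 r0.071 fz -0.9
11.05 4.34 n36 r0.071 fz -0.5
11.10 4.43 n36 r0.071 fz -0.4
11.15 4.54 n37 r0.071 fz -0.5
11.20 4.64 n41 r0.071 fz 0.4
11.25 4.76 n34 r0.069 fz -1.2
[ 0.5437 -0.3851  0.1345]
```

Free speed is about 2.1 rad/s, and the hole passes the slot at about 12.0 s. I'll wait for it to pass, then press lightly.

```bash
python3 -m handwheel '[[0,0,0,0,0],[0,0,0,0,0],[0,0,0,0,0],[0,0,0,0,0],[0,0,0,0,0],[0,0,0,0,0],[0,0,0,0,0],[0,0,1,0,0]]' >/dev/null; python3 -m handwheel '[[0,0,2,0,0],[0,0,4,0,0],[0,0,5.5,0,0],[0,0,6,0,0],[0,0,6,0,0]]'
python3 - <<'E'
from h import *
watch(8);p,R,s=tool();print(p)
E
```

```text
clock: 12.6
tcp_pos: [0.5441, -0.3855, 0.1279]
orientation: [-0.001, 0.922, 0.388, 0.003]
wrist_force: [0.3, -0.5, 2.1]
finger_gap: 0.0142
grip_force: 79.0
12.60 None fz 2.2
12.65 None fz 1.0
12.70 None fz 1.8
12.75 None fz 1.6
12.80 None fz 1.7
12.85 None fz 2.4
12.90 None fz 2.3
12.95 None fz 2.1
[ 0.5438 -0.3852  0.1276]
```

```bash
python3 -m handwheel '[[0,0,0.7,0,0],[0,0,1.5,0,0],[0,0,1.5,0,0]]'
python3 - <<'E'
from h import *
watch(12,.071);p,R,s=tool();print(p)
E
```

```text
clock: 13.3
tcp_pos: [0.544, -0.3853, 0.1261]
orientation: [-0.001, 0.922, 0.388, 0.003]
wrist_force: [0.9, -1.1, 3.4]
finger_gap: 0.0146
grip_force: 79.2
13.30 1.95 n20 r0.065 fz 3.4
13.35 1.97 n19 r0.065 fz 2.2
13.40 1.97 n17 r0.063 fz 2.3
13.45 2.08 n17 r0.067 fz 2.3
13.50 2.06 n15 r0.061 fz 3.4
13.55 2.13 n15 r0.068 fz 3.8
13.60 2.04 n13 r0.061 fz 3.4
13.65 2.27 n16 r0.068 fz 2.7
13.70 2.18 n14 r0.064 fz 2.7
13.75 2.33 n15 r0.066 fz 3.5
13.80 2.42 n15 r0.066 fz 3.7
13.85 2.28 n14 r0.062 fz 3.4
[ 0.5438 -0.3851  0.126 ]
```

Speed is about 0.8 rad/s at roughly 3.6 N. I'll press 0.8 mm more.

```bash
python3 -m handwheel '[[0,0,0.4,0,0],[0,0,0.8,0,0],[0,0,0.8,0,0],[0,0,0.8,0,0],[0,0,0.8,0,0]]'
python3 - <<'E'
from h import *
watch(20,.07);p,R,s=tool();print(p)
E
```

```text
clock: 14.4
tcp_pos: [0.5438, -0.3852, 0.1253]
orientation: [-0.001, 0.922, 0.388, 0.003]
wrist_force: [2.1, -1.2, 4.6]
finger_gap: 0.0147
grip_force: 79.3
14.40 3.02 n18 r0.065 fz 4.4
14.45 3.10 n19 r0.066 fz 3.8
14.50 3.14 n22 r0.066 fz 3.6
14.55 3.18 n22 r0.065 fz 3.4
14.60 3.24 n25 r0.066 fz 4.2
14.65 3.31 n24 r0.065 fz 2.3
14.70 3.35 n27 r0.066 fz 3.0
14.75 3.41 n30 r0.065 fz 3.9
14.80 3.47 n30 r0.066 fz 3.9
14.85 3.52 n31 r0.066 fz 3.7
14.90 3.59 n30 r0.066 fz 3.4
14.95 3.64 n33 r0.067 fz 3.9
15.00 3.70 n34 r0.068 fz 3.8
15.05 3.74 n35 r0.067 fz 4.3
15.10 3.79 n35 r0.067 fz 4.6
15.15 3.85 n40 r0.069 fz 3.4
15.20 3.89 n40 r0.069 fz 3.6
15.25 3.94 n41 r0.068 fz 3.6
15.30 3.99 n40 r0.069 fz 3.4
15.35 4.03 n41 r0.069 fz 4.7
[ 0.5438 -0.3851  0.1252]
```

```bash
python3 -m handwheel '[[0,0,1.4,0,0],[0,0,2.6,0,0],[0,0,2.6,0,0]]'
python3 - <<'E'
from h import *
watch(12,.067);p,R,s=tool();print(p)
E
```

```text
clock: 15.7
tcp_pos: [0.5442, -0.3855, 0.1228]
orientation: [-0.001, 0.922, 0.388, 0.003]
wrist_force: [2.4, -1.4, 5.6]
finger_gap: 0.0145
grip_force: 79.6
15.70 4.22 n61 r0.061 fz 5.4
15.75 4.25 n61 r0.062 fz 5.8
15.80 4.29 n62 r0.060 fz 5.4
15.85 4.31 n59 r0.061 fz 4.5
15.90 4.35 n60 r0.061 fz 5.1
15.95 4.36 n61 r0.061 fz 5.3
16.00 4.40 n62 r0.061 fz 6.1
16.05 4.43 n62 r0.061 fz 5.7
16.10 4.47 n62 r0.061 fz 4.9
16.15 4.49 n59 r0.060 fz 5.3
16.20 4.52 n57 r0.060 fz 5.8
16.25 4.54 n59 r0.061 fz 5.5
[ 0.5442 -0.3855  0.123 ]
```

Speed is about 0.58 rad/s. I'll press slightly more, then wait for the hole.

```bash
python3 -m handwheel '[[0,0,0.5,0,0],[0,0,0.5,0,0],[0,0,0.5,0,0],[0,0,0.5,0,0]]'
python3 - <<'E'
from h import *
watch(24,.066);p,R,s=tool();print(p)
E
```

```text
clock: 16.7
tcp_pos: [0.5443, -0.3857, 0.1227]
orientation: [-0.0, 0.922, 0.388, 0.004]
wrist_force: [1.2, -2.7, 5.7]
finger_gap: 0.0143
grip_force: 79.6
16.70 4.80 n56 r0.058 fz 5.3
16.75 4.83 n57 r0.056 fz 6.3
16.80 4.84 n56 r0.058 fz 5.9
16.85 4.88 n56 r0.057 fz 6.1
16.90 4.92 n57 r0.057 fz 5.4
16.95 4.93 n56 r0.056 fz 5.1
17.00 4.96 n57 r0.057 fz 5.3
17.05 4.99 n56 r0.057 fz 6.1
17.10 5.02 n57 r0.057 fz 5.8
17.15 5.07 n55 r0.056 fz 5.4
17.20 5.10 n52 r0.054 fz 5.7
17.25 5.11 n56 r0.057 fz 5.8
17.30 5.17 n54 r0.056 fz 5.1
17.35 5.19 n55 r0.055 fz 5.0
17.40 5.22 n54 r0.055 fz 5.5
17.45 5.22 n57 r0.057 fz 5.9
17.50 5.24 n54 r0.056 fz 4.9
17.55 5.28 n51 r0.054 fz 5.5
17.60 5.35 n52 r0.056 fz 6.5
17.65 0.31 n48 r0.023 fz 6.0
17.70 5.38 n52 r0.056 fz 5.9
17.75 0.39 n47 r0.025 fz 6.5
17.80 5.41 n51 r0.056 fz 6.4
17.85 0.41 n46 r0.026 fz 5.3
[ 0.5443 -0.3856  0.1226]
```

```bash
python3 -m handwheel '[[0,0,0.8,0,0],[0,0,0.8,0,0],[0,0,0.8,0,0]]'
python3 - <<'E'
from h import *
for i in range(4): watch(8,.066);p,R,s=tool();print(p)
E
```

```text
clock: 18.2
tcp_pos: [0.5445, -0.3858, 0.122]
orientation: [-0.0, 0.922, 0.388, 0.004]
wrist_force: [1.8, -2.3, 6.1]
finger_gap: 0.0145
grip_force: 79.7
18.20 0.21 n47 r0.021 fz 5.6
18.25 0.43 n43 r0.026 fz 5.7
18.30 0.43 n43 r0.026 fz 6.2
18.35 0.52 n43 r0.027 fz 6.2
18.40 0.52 n41 r0.027 fz 5.9
18.45 0.52 n43 r0.027 fz 5.9
18.50 0.52 n41 r0.027 fz 5.9
18.55 0.52 n43 r0.027 fz 7.0
[ 0.5445 -0.3858  0.1221]
18.60 0.52 n41 r0.027 fz 6.4
18.65 0.63 n38 r0.030 fz 6.8
18.70 0.62 n38 r0.028 fz 6.3
18.75 0.59 n40 r0.029 fz 5.2
18.80 0.55 n41 r0.027 fz 6.2
18.85 0.63 n38 r0.030 fz 5.0
18.90 0.63 n38 r0.030 fz 6.5
18.95 0.67 n36 r0.030 fz 6.3
[ 0.5445 -0.3858  0.1221]
19.00 0.64 n37 r0.030 fz 5.5
19.05 0.63 n38 r0.030 fz 5.8
19.10 0.64 n37 r0.031 fz 7.5
19.15 0.64 n37 r0.031 fz 5.8
19.20 0.67 n36 r0.031 fz 5.7
19.25 0.69 n35 r0.031 fz 6.8
19.30 0.67 n36 r0.031 fz 6.0
19.35 0.73 n34 r0.032 fz 6.3
[ 0.5445 -0.3858  0.1221]
19.40 0.70 n35 r0.032 fz 5.9
19.45 0.76 n33 r0.032 fz 5.7
19.50 0.79 n32 r0.033 fz 6.3
19.55 0.82 n31 r0.033 fz 5.6
19.60 0.76 n33 r0.034 fz 6.8
19.65 0.73 n34 r0.035 fz 5.6
19.70 0.73 n34 r0.035 fz 6.7
19.75 0.82 n31 r0.035 fz 6.4
[ 0.5445 -0.3858  0.1221]
```

```bash
for i in 1 2 3 4; do python3 -m handwheel '[[0,0,0,0,0],[0,0,0,0,0],[0,0,0,0,0],[0,0,0,0,0]]' | grep -E 'clock|tcp|wrist'; done
python3 - <<'E'
from h import *
c=watch(2,.066);cv2.imwrite('pics/s4.png',cv2.resize(c['color'][160:250,280:390],None,fx=6,fy=6,interpolation=cv2.INTER_CUBIC))
E
```

```text
clock: 20.2
tcp_pos: [0.5445, -0.3858, 0.122]
wrist_force: [2.4, -2.6, 6.3]
clock: 20.6
tcp_pos: [0.5445, -0.3858, 0.1221]
wrist_force: [2.0, -3.1, 6.8]
clock: 21.0
tcp_pos: [0.5446, -0.3859, 0.1221]
wrist_force: [1.9, -2.7, 5.8]
clock: 21.4
tcp_pos: [0.5438, -0.3851, 0.1207]
wrist_force: [2.6, -2.3, -0.2]
21.40 0.79 n32 r0.055 fz 0.4
21.45 0.80 n31 r0.055 fz 0.4
```

View pics/s4.png

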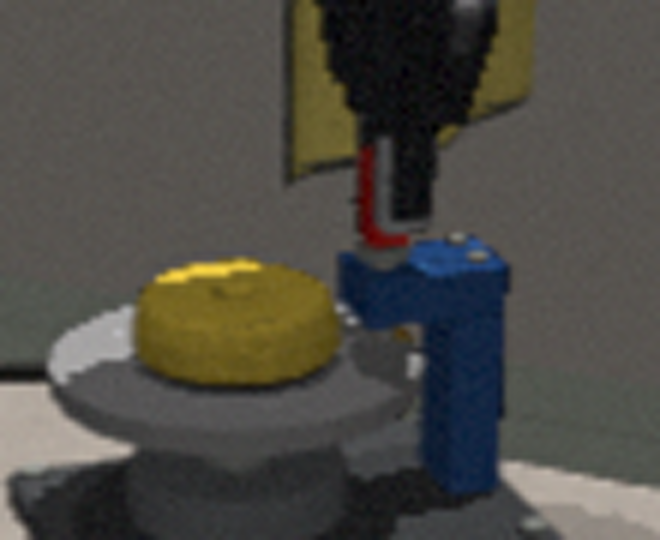

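At 21.0 to 21.4 s the press force vanished and the yellow bar stood under the guide at crop (400,330), so the tip is in the hole. I'll push the pin home.

```bash
python3 -m handwheel '[[0,0,1,0,0],[0,0,2,0,0],[0,0,3,0,0],[0,0,3,0,0]]';python3 -m handwheel '[[0,0,0.7,0,0],[0,0,1.5,0,0],[0,0,1.5,0,0]]'
```

```text
clock: 21.9
tcp_pos: [0.5438, -0.3851, 0.1182]
orientation: [-0.001, 0.922, 0.388, 0.003]
wrist_force: [3.1, -2.4, 1.6]
finger_gap: 0.0145
grip_force: 79.1
clock: 22.2
tcp_pos: [0.5439, -0.3851, 0.1179]
orientation: [-0.001, 0.922, 0.388, 0.003]
wrist_force: [1.4, -1.3, 6.2]
finger_gap: 0.0143
grip_force: 79.9
```

The collar seated at the expected height with a sharp rise in force. I'll release and retreat.

```bash
python3 -m handwheel '[[0,0,-1,0,0],[0,0,-1,0,0.4],[0,0,-1,0,0.4],[0,0,-1,0,0.4],[0,0,-1,0,0.4],[0,0,-20,0,0.4],[0,0,-50,0,0.4],[0,0,-80,0,0.4]]' 20;python3 -m handwheel '[[0,0,-20,0,0.4],[0,0,-20,0,0.4]]'
python3 - <<'E'
from h import *
c=watch(3,.074);cv2.imwrite('pics/s5.png',cv2.resize(c['color'][160:250,280:390],None,fx=6,fy=6,interpolation=cv2.INTER_CUBIC))
b,st,m=blob(c,(0,150,60),(8,255,255),(330,180,370,215));print(b,st)
E
```

```text
clock: 23.0
tcp_pos: [0.5428, -0.3848, 0.1967]
orientation: [-0.003, 0.922, 0.388, 0.003]
wrist_force: [0.6, 0.2, -0.1]
finger_gap: 0.034
grip_force: 0.0
clock: 23.2
tcp_pos: [0.5445, -0.3866, 0.2204]
orientation: [0.001, 0.922, 0.388, 0.004]
wrist_force: [1.1, 0.1, 0.3]
finger_gap: 0.034
grip_force: 0.0
23.20 0.14 n4 r0.066 fz -0.7
23.25 0.14 n4 r0.066 fz -1.6
23.30 0.14 n4 r0.066 fz -1.0
[343.6903 193.0088] [340 185   8  18 113]
```

View pics/s5.png

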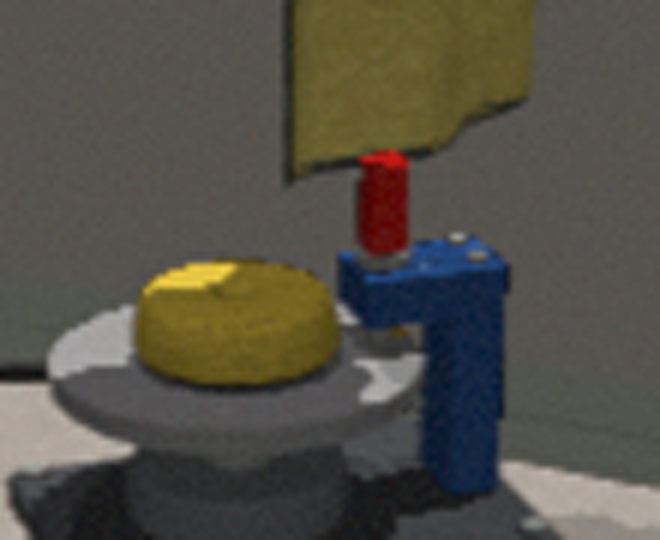

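The pin stands upright with its collar on the guide at crop (383,258). The disc is still (bar angle constant at 0.14) and the gripper is clear.

```bash
python3 -c "
from workcell import workorder
print(workorder.hand_in())"
```

```text
the job is handed in; nothing more can be done
None
```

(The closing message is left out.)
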